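Set up the spot-size board and hold the sprung pointer at its mark

ROBOT

A 6-joint arm with a two-finger parallel gripper is mounted at the origin on a cart in front of the work surface, level with it; the furniture and walls round the work are solid. World frame = base frame: x ahead of the robot, y to its left, z up, the work surface at z = 0. Lengths are in m, angles in rad, forces in N, time in s.
With the tool pointing down it reaches from about 0.275 to 0.875 m from the base axis. Payload 12.5 kg.
Tool frame: the origin (TCP) lies at the very end of the fingers, on their centre line; the grasp point (between the pads) lies 19 mm behind it; x points along the fingers, y is the direction in which the jaws open and shut, and the axes are right-handed (so a half turn about x gives the same grasp; the last joint's range is limited). The gripper opens to 85 mm and grips with 20 to 120 N. Pads are 22 mm wide; open, the fingers measure 114 mm over their backs; the gripper's body (76 mm by 85 mm) begins 54 mm behind the grasp point. The pads swing forward as they close: fully open they stand 13 mm farther back than shut.
Start: joints at [1.181, 0.351, 1.652, -0, 1.139, -0.085], TCP at [0.165, 0.525, 0.231] pointing down, gripper open.
Joint ranges: [-2.75, 2.75], [-0.79, 2.1], [0.01, 2.65], [-1.57, 4.71], [0.07, 3.14], [-2.87, 2.87]. Speed limits (rad/s): [2.22, 2.22, 2.79, 3.14, 3.14, 3.14].

INTERFACE

Orientations are given as a 3x3 rotation matrix whose columns are the frame's x, y, z axes.
In Python, from bench import manip gives the robot as it stands. Calls block until the motion is done:
- manip.move_ptp(position, orientation): joint-space move of the TCP to a pose.
- manip.move_l(position, attitude=None, max_speed=0.15): straight line of the TCP; attitude=None keeps the orientation; max_speed is the mean speed in m/s.
- manip.move_j(angles): joint-space move.
- manip.set_gripper(opening, effort=None): opening from 0.0 (shut) to 1.0 (fully open); effort is the grip in N (None keeps the last); returns when the fingers have stopped.
- manip.dwell(seconds).
- manip.inverse_kinematics(position, orientation): joint angles nearest the present ones, or None.
- manip.grab_frame(name): name is "scene" or "top" or "wrist"; returns (picture, depth): 400x640x3 uint8, red, green, blue; 400x640 float32, m along the optical axis (not along the pixel's ray), 0 where there is no reading.
- manip.get_calibration(name): a dict with "camera_matrix" (3x3 intrinsics, pixels), "R" (3x3) and "t" (3): a world point X has camera coordinates R X + t. Camera axes: x right, y down, z forward; pixel columns grow to the right and rows downward; lengths in m; the calibration is good to about 2 mm. A picture is of the moment at which its call begins: read the wrist's pose just before it. get_calibration takes no time and is no camera call; for the wrist camera it gives the pose at the moment of the call.
A pose or a line that the arm cannot do raises manip.Unreachable and nothing moves.
- manip.sign_off(): hands the job in, once; it reports no verdict.
Trained networks look in the newest picture that a camera, given by its name, has taken for a name from the list of things; names that differ only in an ending like _2 or _b are one class to them, and where a whole thing is asked for, a point or a joint stands for the part that bears it (a point fixed in the world has none). Each returns a list of dicts, best first, with "confidence" (0 to 1); they miss things now and then, are a little off and sometimes report something else, mostly with a low value. They report only what shows in the picture. A call takes as long as a camera call. They do not tell look-alikes from the thing itself.
- manip.look_for(camera, name): "at" ([x, y, z] in m, in world coordinates, good to about 4 mm: the middle of the surface that is visible of it).
Readings, each from a call of its own:
- manip.current_time(): time.
- manip.current_qpos(): joint angles.
- manip.current_joint_vel(): joint speeds.
- manip.current_joint_torque(): joint torques, N m.
- manip.current_ee_pos(): TCP position.
- manip.current_tcp_rot(): TCP orientation.
- manip.current_force(): force on the tool from outside, world axes, zero at the start.
- manip.current_ft_torque(): the same for the moment, N m.
- manip.current_grip_width(): opening from 0.0 (shut) to 1.0 (fully open).
Only numpy, scipy, OpenCV 4.12 (cv2) and the standard library are available. Lean on these libraries where they do the work, as an engineer would, in place of code of your own. Each camera call takes 0.05 s, during which the arm holds its last target.

TASK

Take the spot-size comparison board out of its slotted rack and lean it back on the reading stand, its foot behind the low lip, roughly centred on the back rest, spotted face outward; let go of it. Then pull the stand's sprung pointer out by its upright post until the ring on the rod has just come out of the tube mouth (80 mm out), and finish while holding it there, since the spring draws it back; do not let the pointer or your hand touch the board while holding. Leave the sample pots, calculator and stapler where they are.

Things in the scene. Friction and masses are not known exactly. Their poses are not given: they have to be found in the camera images.
- board_center (a point): centre of the loose comparison board, a rigid white plate 9 mm thick (x), 120 mm wide (y), 130 mm high (z), about 0.17 kg, flat on both sides. -x points out of its spotted face (three rows of dark spots graded in size, the upper 45 mm bare), z points up to its top edge. It starts upright in the rack's slot, loosely (may lean about 3 degrees), with the lower 40 mm inside; this point is 65 mm below the top edge
- board_foot (a point): middle of the board's bottom edge, 65 mm below its centre; axes as for the board's centre
- board: the same board as a whole; origin and axes as for the board's foot
- rack: fixed grey plastic rack, 90 x 160 mm, 50 mm high, with one upright slot 12 mm wide (x) and 124 mm long (y), 40 mm deep, open upward; origin at the centre of its underside, slot floor 10 mm above it
- stand: fixed aluminium stand; origin on the worktop under the middle of the place for the board's foot; z up, x rearward (the board leans towards +x), y to the left seen from the front. Foot plate 8 mm thick, x -75 to 60 mm, y -285 to 75 mm. Lip 130 mm wide, inner face at x = -10 mm, top 22 mm above the worktop. The board's foot stands on the plate between lip and back rest (20 mm gap)
- rest_bar (a point): middle of the back rest's cross bar, 83 mm above the worktop; axes as the stand's. The rest is a bent 8 mm steel bar, 98 mm wide; its front starts at the stand's x = 10 mm on the foot plate and rises leaning 15 degrees rearward, so a board on it leans 15 to 22 degrees
- tube_mouth (a point): centre of the tube's open mouth, where the rod comes out; fixed to the stand, axes as the stand's, at its x = -55, y = -135 mm, 70 mm above the worktop. The tube runs 133 mm towards -y, its mouth collar is 25 mm across; rod and tube lie along the stand's y
- pointer (a joint): how far the pointer rod is pulled out of its tube along the stand's +y (m): 0 = home, 0.080 = the 3 mm wide raised dark ring on the 10 mm rod has just come out of the mouth (it is hidden inside the tube before), stop at 0.110. The inner spring pulls back with 2.4 N at home and 7.2 N at 0.080; let go, it slides home
- pointer_post (a point): point to grip on the pointer: on the axis of the black upright round post at the rod's outer end, 16 mm across; post top is 22 mm above this point, the rod's axis 38 mm below; moves with the pointer; at home 15 mm to the left of the tube mouth
- pointer_tip (a point): tip of the pointer's needle, 40 mm further out along +y than the post, on the rod's axis; moves with the pointer
- sample_pot_0: bystander: sample pot, 50 mm across, 66 mm high, origin at the centre of its underside
- sample_pot_2: bystander: another sample pot of the same size, origin at the centre of its underside
- calculator: bystander: pocket calculator 118 x 68 x 15 mm lying flat at the back, origin at the centre of its underside
- stapler: bystander: stapler 34 x 135 x 46 mm, origin at the centre of its underside
Not all that is in view belongs to the job. What is meant by the board is not orange or yellow, and is the larger of those in its own colour.

How it is judged:
On the way, in this order (a step that is already met when the one before it is completed fails the run):
1. the board leans on the stand's back rest, foot behind the lip, let go (x of board_foot in the frame of stand between -0.012 and 0.02 m and y of board_foot in the frame of stand between -0.03 and 0.03 m and z of board_foot in the frame of stand between -0.005 and 0.025 m and angle between board_center's own x axis and vertical between 1.7208 and 2.0908 rad and angle between board_center's own z axis and vertical below 0.55 rad and angle between the y axis of board_center and the y axis of stand, either way round below 0.2 rad and contact force between the fingers and board below 0.1 N), for 0.3 s.
2. the pointer is pulled out to its ring and gripped, the board still leaning (all of step 1 and value of joint pointer between 0.075 and 0.085 m and contact force between the fingers and pointer above 2 N and contact force between board and pointer below 0.1 N and contact force between the arm and board below 0.1 N), for 0.2 s.
At the end, for the whole second after the job is handed in: The board leans 9 to 30 degrees back on the stand, spotted face outward, square to it within 11 degrees, foot on the foot plate behind the lip and within 30 mm of the middle, untouched by robot and pointer; the pointer stands still at 80 mm (75 to 85 mm), held by the fingers against its spring (all of step 2 and velocity of joint pointer between -0.005 and 0.005 m/s); the arm keeps its last pose, push and grip.
It fails at once if one of the sample pots was displaced (distance of sample_pot_0 from where it was at the start of the episode above 0.03 m).
It fails at once if the other sample pot was displaced (distance of sample_pot_2 from where it was at the start of the episode above 0.03 m).
It fails at once if the calculator was displaced (distance of calculator from where it was at the start of the episode above 0.03 m).
It fails at once if the stapler was displaced (distance of stapler from where it was at the start of the episode above 0.03 m).
It also fails if it takes over 51 s, if anything falls off the work surface, if the arm or the gripper's body presses on something with over 40 N, if the wrist force passes 120 N, or if a joint passes its speed limit or range.

## Working session

There is one attempt and no reset: what is moved stays moved. The work goes in short steps, each a Python script; the robot and the scene stay as the last script left them, time stands still between calls to the robot, and variables do not carry over. Pictures are saved under pics/ and viewed, and the job is handed in when it is done.

```bash
mkdir -p pics; ls; cat > h.py <<'E'
from bench import manip as m
import numpy as np, cv2
def save(name,fn):
    p,d=m.grab_frame(name); cv2.imwrite('pics/'+fn+'.png',p[:,:,::-1]); np.save('pics/'+fn+'.npy',d); 
    c=m.get_calibration(name); np.savez('pics/'+fn+'_c.npz',K=c['camera_matrix'],R=c['R'],t=c['t']); return p,d
def load(fn):
    c=np.load('pics/'+fn+'_c.npz'); return cv2.imread('pics/'+fn+'.png'),np.load('pics/'+fn+'.npy'),c['K'],c['R'],c['t']
def cloud(d,K,R,t):
    v,u=np.mgrid[0:d.shape[0],0:d.shape[1]]
    X=np.stack([(u-K[0,2])/K[0,0]*d,(v-K[1,2])/K[1,1]*d,d],-1)
    return (X-np.asarray(t))@np.asarray(R)
def px(P,K,R,t):
    c=np.asarray(R)@np.asarray(P)+t; q=K@c; return q[:2]/q[2]
E
python3 - <<'E'
from h import *
for n in ['scene','top','wrist']:
    save(n,n+'0')
    for k in ['board','board_center','rack','stand','rest_bar','tube_mouth','pointer','pointer_post','sample_pot_0','calculator','stapler']:
        if n=='wrist': break
        r=m.look_for(n,k)
        c=m.get_calibration(n)
        print(n,k,[(np.round(x['at'],3).tolist(),round(x['confidence'],2),px(x['at'],c['camera_matrix'],c['R'],c['t']).round().tolist()) for x in r[:4]])
print(m.current_time())
E
```

```text
pics
scene board [([0.709, 0.402, 0.078], 0.77, [294.0, 162.0]), ([0.526, 0.247, 0.098], 0.73, [274.0, 183.0]), ([0.38, 0.356, 0.045], 0.62, [216.0, 200.0]), ([0.497, 0.417, 0.042], 0.61, [239.0, 184.0])]
scene board_center [([0.382, 0.363, 0.047], 0.92, [215.0, 198.0]), ([0.523, 0.246, 0.097], 0.75, [273.0, 184.0]), ([0.708, 0.399, 0.077], 0.63, [294.0, 162.0]), ([0.499, 0.421, 0.047], 0.6, [239.0, 183.0])]
scene rack []
scene stand [([0.57, -0.204, 0.005], 0.9, [387.0, 272.0])]
scene rest_bar [([0.576, -0.207, 0.008], 0.93, [390.0, 271.0])]
scene tube_mouth [([0.57, -0.203, 0.009], 0.69, [388.0, 270.0])]
scene pointer [([0.547, -0.201, 0.097], 0.53, [383.0, 243.0])]
scene pointer_post [([0.548, -0.197, 0.094], 0.51, [382.0, 243.0])]
scene sample_pot_0 [([0.76, 0.072, 0.045], 0.9, [368.0, 198.0]), ([0.764, -0.034, 0.04], 0.54, [394.0, 212.0])]
scene calculator []
scene stapler [([0.735, 0.215, 0.026], 0.79, [333.0, 191.0])]
top board [([0.696, 0.396, 0.096], 0.72, [224.0, 163.0]), ([0.504, 0.416, 0.061], 0.7, [220.0, 231.0]), ([0.527, 0.248, 0.13], 0.69, [274.0, 220.0]), ([0.38, 0.3
[... 333 characters left out ...]
6, [418.0, 197.0]), ([0.523, 0.246, 0.125], 0.34, [275.0, 222.0])]
top rest_bar [([0.592, -0.174, 0.01], 0.78, [419.0, 198.0])]
top tube_mouth [([0.596, -0.173, 0.007], 0.65, [419.0, 196.0])]
top pointer [([0.526, 0.248, 0.127], 0.34, [274.0, 221.0])]
top pointer_post [([0.552, -0.192, 0.092], 0.55, [433.0, 208.0]), ([0.524, 0.245, 0.124], 0.26, [275.0, 221.0])]
top sample_pot_0 [([0.595, -0.172, 0.012], 0.72, [419.0, 196.0]), ([0.756, 0.082, 0.055], 0.61, [333.0, 143.0]), ([0.755, -0.019, 0.058], 0.5, [367.0, 142.0])]
top calculator [([0.743, -0.169, 0.014], 0.96, [416.0, 148.0]), ([0.758, -0.017, 0.057], 0.56, [366.0, 141.0])]
top stapler [([0.744, 0.23, 0.037], 0.83, [284.0, 150.0])]
1.25
```

View pics/scene0.png

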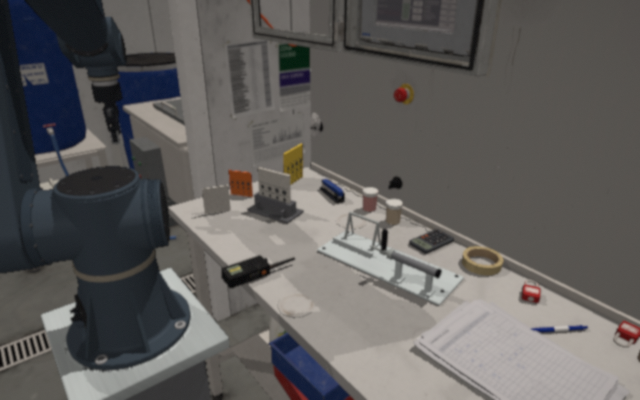

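View pics/top0.png

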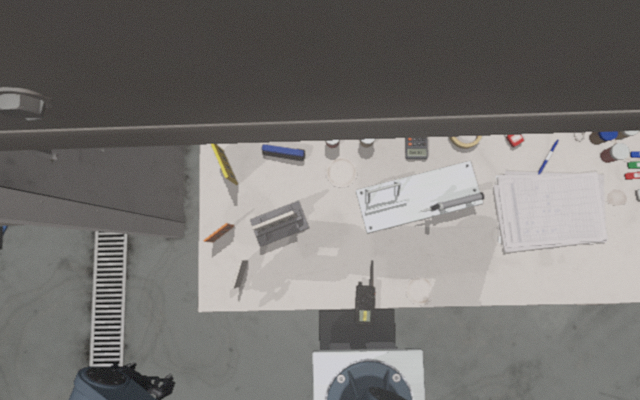

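```bash
python3 - <<'E'
import cv2
a=cv2.imread('pics/scene0.png');b=cv2.imread('pics/top0.png')
cv2.imwrite('pics/c1.png',cv2.resize(a[130:330,190:440],None,fx=3.2,fy=3,interpolation=3)[:600])
cv2.imwrite('pics/c2.png',cv2.resize(b[120:300,190:490],None,fx=2.66,fy=2.66,interpolation=3))
E
```

```text
(no output)
```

View pics/c1.png

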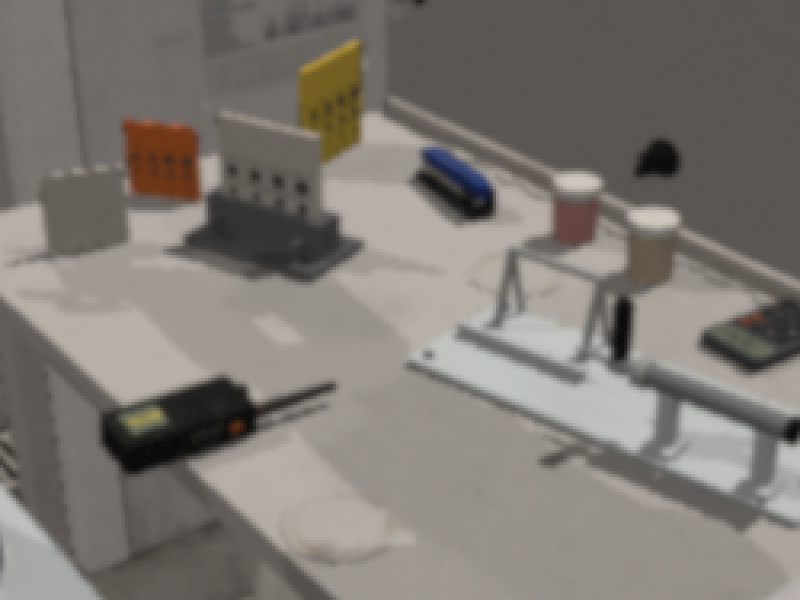

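View pics/c2.png

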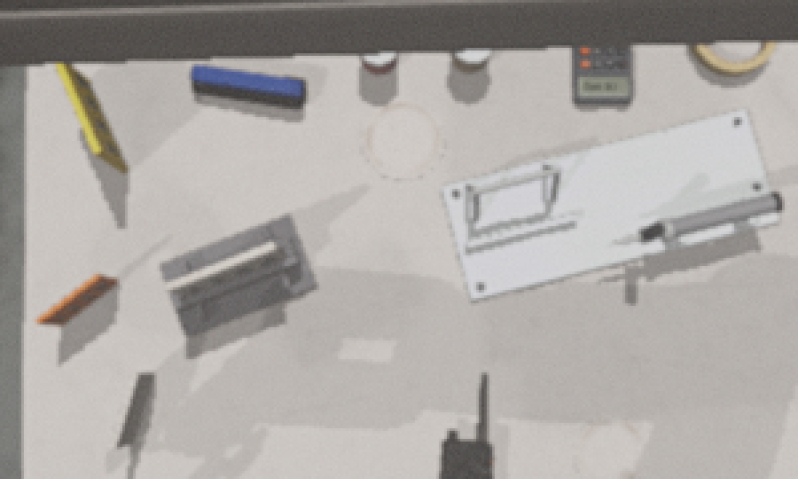

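View pics/wrist0.png

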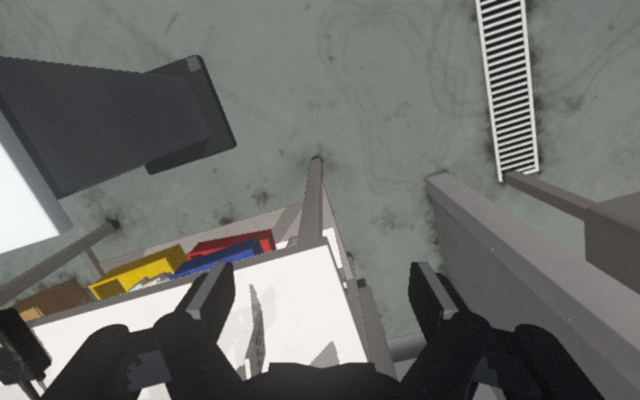

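Candidates in the scene image: yellow (293,163), orange (240,183), a small white/grey one (216,200), and a larger white one in the grey rack (274,184). The last fits because it is white, the larger of the whites, stands in the slotted rack, and shows spots below a bare upper band in the crop. Next I'll fit the geometry.

```bash
python3 - <<'E'
from h import *
for n in ['scene0','top0']:
    im,d,K,R,t=load(n); P=cloud(d,K,R,t); ok=d>0
    print(n,'cam',(-R.T@t).round(3), 'K',K[0,0])
    # board
    b=ok&(abs(P[...,0]-.525)<.09)&(abs(P[...,1]-.247)<.09)&(P[...,2]>.065)&(P[...,2]<.2)
    Q=P[b]; print('board',len(Q),Q.min(0).round(3),Q.max(0).round(3))
    c=Q.mean(0); u,s,v=np.linalg.svd(Q-c,full_matrices=False); print(c.round(4),(s/np.sqrt(len(Q))).round(4)); print(v.round(3))
    if n=='top0':
        T=Q[Q[:,2]>Q[:,2].max()-.012]; r=cv2.minAreaRect(T[:,:2].astype(np.float32)*1000); print('top edge',r,T.mean(0))
    # rack
    rk=ok&(abs(P[...,0]-.525)<.1)&(abs(P[...,1]-.247)<.11)&(P[...,2]>.035)&(P[...,2]<.06)
    print('rack',rk.sum(),cv2.minAreaRect(P[rk][:,:2].astype(np.float32)*1000),np.median(P[rk][:,2]))
    # stand plate
    st=ok&(P[...,0]>.4)&(P[...,0]<.7)&(P[...,1]>-.42)&(P[...,1]<.03)
    for lo,hi in [(.004,.015),(.015,.03),(.065,.1)]:
        s=st&(P[...,2]>lo)&(P[...,2]<hi); print(lo,s.sum(),cv2.minAreaRect(P[s][:,:2].astype(np.float32)*1000),P[s].mean(0).round(3))
    print('table z',np.median(P[ok&(abs(P[...,0]-.42)<.03)&(abs(P[...,1]-.1)<.05)][:,2]))
E
```

```text
scene0 cam [-0.141 -0.838  0.669] K 453.6810481506955
board 731 [0.502 0.189 0.065] [0.55  0.309 0.14 ]
[0.5256 0.2451 0.1035] [0.0359 0.0221 0.0024]
[[-0.339  0.941  0.013]
 [-0.018  0.008 -1.   ]
 [ 0.941  0.339 -0.014]]
rack 353 ((521.3942260742188, 245.54049682617188), (34.30002212524414, 145.87477111816406), 24.175935745239258) 0.04721751949461137
0.004 3618 ((553.5225830078125, -208.0285186767578), (277.206787109375, 433.4680480957031), 3.056950330734253) [ 0.581 -0.22   0.008]
0.015 297 ((531.267578125, -216.9919891357422), (235.9676971435547, 410.8531188964844), 3.4832892417907715) [ 0.565 -0.166  0.02 ]
0.065 700 ((580.3173217773438, -178.46829223632812), (330.70294189453125, 75.77581787109375), 82.55423736572266) [ 0.573 -0.227  0.076]
table z -0.0034233445117727423
top0 cam [0.433 0.075 1.293] K 428.25238240654505
board 289 [0.503 0.193 0.066] [0.549 0.306 0.146]
[0.5254 0.2484 0.1231] [0.035  0.0238 0.0023]
[[-0.337  0.941  0.036]
 [-0.081  0.009 -0.997]
 [-0.938 -0.339  0.073]]
top edge ((527.1950073242188, 250.12484741210938), (9.779166221618652, 120.14340209960938), 19.568769454956055) [0.52675901 0.24995995 0.14118483]
rack 281 ((526.7791748046875, 249.28067016601562), (59.935386657714844, 142.7765655517578), 20.015169143676758) 0.05082660098547629
0.004 5952 ((549.9846801757812, -194.91346740722656), (449.7720947265625, 299.8700866699219), 89.99462890625) [ 0.58  -0.189  0.009]
0.015 559 ((550.3255004882812, -207.8150634765625), (273.5404968261719, 433.3428039550781), 3.6883325576782227) [ 0.563 -0.266  0.019]
0.065 484 ((580.1459350585938, -176.19129943847656), (331.28192138671875, 72.286376953125), 82.33329010009766) [ 0.579 -0.22   0.081]
table z 0.0006104668411639309
```

```bash
python3 - <<'E'
from h import *
im,d,K,R,t=load('top0'); P=cloud(d,K,R,t)
hsv=cv2.cvtColor(im,cv2.COLOR_BGR2HSV)
print('plate',im[205,440],im[190,450],'table',im[250,350],im[175,320])
b=im.astype(int); m_=(b[...,0]-b[...,2]>-2)&(b.mean(2)>150)
mask=np.zeros(im.shape[:2],np.uint8); mask[150:240,345:495]=m_[150:240,345:495]
mask=cv2.morphologyEx(mask,cv2.MORPH_CLOSE,np.ones((5,5)))
n,l,s,c=cv2.connectedComponentsWithStats(mask); i=1+s[1:,4].argmax(); print(s[i])
cn=max(cv2.findContours((l==i).astype(np.uint8),0,1)[0],key=cv2.contourArea)
r=cv2.minAreaRect(cn)
print(r); 
def ray(u,v,z):
    Ci=-R.T@t; dd=R.T@np.array([(u-K[0,2])/K[0,0],(v-K[1,2])/K[1,1],1]); return Ci+dd*(z-Ci[2])/dd[2]
for p in cv2.boxPoints(r): print(p.round(1),ray(*p,.008).round(4))
W=np.array([ray(*p[0],.008)[:2] for p in cn]).astype(np.float32)*1000
print(cv2.minAreaRect(W))
o=cv2.resize(im[150:240,345:495],None,fx=5,fy=5,interpolation=3)
cv2.polylines(o,[((cv2.boxPoints(r)-[345,150]+.5)*5).astype(int)],True,(0,0,255),1)
cv2.imwrite('pics/c3.png',o)
# cross bar, tube heights
st=(d>0)&(P[...,0]>.4)&(P[...,0]<.7)&(P[...,1]>-.42)&(P[...,1]<.03)
for lo,hi in[(.06,.13)]:
    s=st&(P[...,2]>lo)
    vv,uu=np.nonzero(s); print(len(vv))
    for (x,y,z),u,v in list(zip(P[s].round(3),uu,vv))[::14]: print(u,v,x,y,z)
E
```

```text
plate [158 161 161] [196 198 196] table [178 183 187] [193 197 202]
[ 356  161  127   72 5217]
((418.7537841796875, 196.53866577148438), (44.96356201171875, 119.8280029296875), 75.63542175292969)
[355.1 189.6] [0.6223 0.0184 0.008 ]
[471.2 159.9] [ 0.7031 -0.3358  0.008 ]
[482.4 203.5] [ 0.5695 -0.3601  0.008 ]
[366.3 233.2] [ 0.4898 -0.0105  0.008 ]
((596.0671997070312, -171.5915069580078), (135.652099609375, 359.3486633300781), 12.8567533493042)
17367
572 0 0.479 0.03 1.217
588 0 0.478 0.028 1.218
602 0 0.478 0.025 1.217
616 0 0.478 0.022 1.217
630 0 0.478 0.019 1.217
578 1 0.478 0.029 1.218
592 1 0.478 0.027 1.218
606 1 0.479 0.024 1.217
620 1 0.479 0.021 1.216
634 1 0.478 0.018 1.217
580 2 0.479 0.028 1.217
594 2 0.479 0.026 1.217
608 2 0.478 0.023 1.217
622 2 0.479 0.02 1.216
636 2 0.479 0.018 1.216
584 3 0.478 0.028 1.217
598 3 0.478 0.025 1.217
612 3 0.479 0.022 1.216
626 3 0.479 0.019 1.216
573 4 0.479 0.029 1.215
587 4 0.48 0.026 1.214
601 4 0.478 0.025 1.217
615 4 0.478 0.022 1.217
629 4 0.479 0.018 1.214
574 5 0.478 0.029 1.217
588 5 0.478 0.027 1.216
602 5 0.478 0.024 1.2
[... 28230 characters left out ...]
-0.307 0.084
463 197 0.582 -0.283 0.078
477 197 0.581 -0.323 0.078
464 198 0.579 -0.285 0.08
478 198 0.578 -0.325 0.079
461 199 0.576 -0.277 0.08
475 199 0.575 -0.316 0.079
455 200 0.574 -0.26 0.077
469 200 0.573 -0.299 0.08
451 201 0.571 -0.248 0.082
465 201 0.57 -0.287 0.081
443 202 0.569 -0.226 0.078
457 202 0.567 -0.263 0.086
438 203 0.561 -0.2 0.129
452 203 0.565 -0.25 0.082
435 204 0.559 -0.192 0.126
449 204 0.563 -0.243 0.078
432 205 0.562 -0.196 0.072
446 205 0.56 -0.233 0.083
431 206 0.559 -0.191 0.079
445 206 0.557 -0.23 0.084
434 207 0.552 -0.191 0.118
448 207 0.554 -0.239 0.08
439 208 0.552 -0.213 0.08
431 209 0.55 -0.191 0.08
424 210 0.548 -0.171 0.079
420 211 0.546 -0.161 0.071
```

View pics/c3.png

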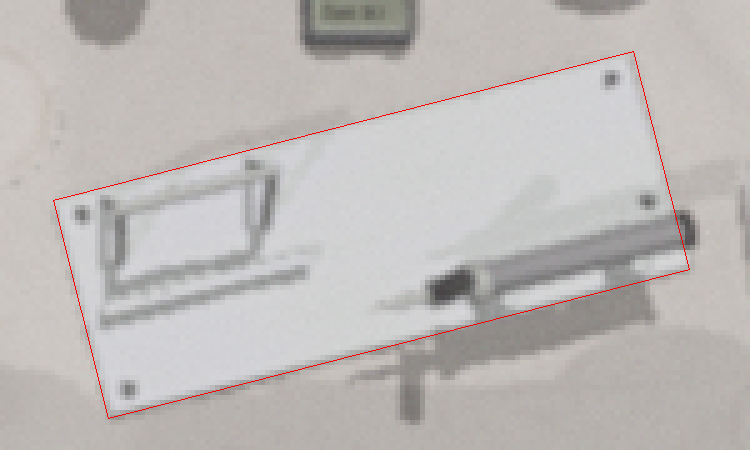

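```bash
cat >> h.py <<'E'
def yaw(deg):
    c,s=np.cos(np.radians(deg)),np.sin(np.radians(deg)); return np.array([[c,-s,0],[s,c,0],[0,0,1.]])
def tilt(deg): # top toward +x
    c,s=np.cos(np.radians(deg)),np.sin(np.radians(deg)); return np.array([[c,0,s],[0,1,0],[-s,0,c]])
def toolrot(B,s=1): # B: object frame (x=jaw dir, z up); tool x=-z, tool y=s*x
    x=-B[:,2]; y=s*B[:,0]; return np.stack([x,y,np.cross(x,y)],1)
BY=19.8; SY=12.86
S=yaw(SY); S0=np.array([.5800,-.0675,0])
def st(p): return S0+S@np.array(p,float)
G=toolrot(yaw(BY),1)
bxy=np.array([.528,.249])
D=.020 # grasp pt below top edge
def place_tcp(xr=.004,z=.008,th=17,dz=0,y=0):
    B=S@tilt(th)
    foot=st([xr,y,z])-B[:,0]*.0045   # rear bottom corner -> foot middle
    tcp=foot+B[:,2]*(.130-D-.019)+np.array([0,0,dz])
    return tcp,B
E
python3 - <<'E'
from h import *
for s in (1,-1):
    G=toolrot(yaw(BY),s)
    for nm,p,Rr in [('grasp',[*bxy,.101],G),('up',[*bxy,.24],G),('pre',place_tcp(dz=.12)[0],toolrot(S@tilt(17),s)),('place',place_tcp()[0],toolrot(S@tilt(17),s)),
       ('post',[*st([-.055,-.12,0])[:2],.089],toolrot(S,s)),('postend',[*st([-.055,-.04,0])[:2],.089],toolrot(S,s))]:
        q=m.inverse_kinematics(p,Rr); print(s,nm,np.round(p,3),None if q is None else np.round(q,2))
E
```

```text
1 grasp [0.528 0.249 0.101] [0.36 0.57 1.67 0.   0.9  0.02]
1 up [0.528 0.249 0.24 ] [0.36 0.4  1.55 0.   1.19 0.02]
1 pre [ 0.606 -0.062  0.216] [-0.13  0.62  1.3  -0.1   1.51 -0.34]
1 place [ 0.606 -0.062  0.096] [-0.13  0.75  1.38 -0.11  1.29 -0.31]
1 post [ 0.553 -0.197  0.089] [-0.42  0.59  1.66 -0.    0.88 -0.65]
1 postend [ 0.535 -0.119  0.089] [-0.3   0.54  1.77 -0.    0.84 -0.53]
-1 grasp [0.528 0.249 0.101] None
-1 up [0.528 0.249 0.24 ] None
-1 pre [ 0.606 -0.062  0.216] [-0.13  0.62  1.3  -0.1   1.51  2.8 ]
-1 place [ 0.606 -0.062  0.096] [-0.13  0.75  1.38 -0.11  1.29  2.83]
-1 post [ 0.553 -0.197  0.089] [-0.42  0.59  1.66 -0.    0.88  2.5 ]
-1 postend [ 0.535 -0.119  0.089] [-0.3   0.54  1.77 -0.    0.84  2.61]
```

```bash
python3 - <<'E'
from h import *
m.move_ptp([*bxy,.24],G); p,d=save('wrist','w1'); print(m.current_time(),m.current_ee_pos())
im,d,K,R,t=load('w1'); P=cloud(d,K,R,t)
T=(d>0)&(np.hypot(P[...,0]-.528,P[...,1]-.249)<.09)&(P[...,2]>.125)&(P[...,2]<.155)
Q=P[T]; print(len(Q),Q.mean(0),cv2.minAreaRect(Q[:,:2].astype(np.float32)*1000))
E
```

```text
2.9667 [0.52746591 0.24992409 0.24001836]
1477 [0.52500823 0.25666282 0.13861476] ((526.9594116210938, 251.30792236328125), (8.909350395202637, 119.6646957397461), 19.78962516784668)
```

View pics/w1.png

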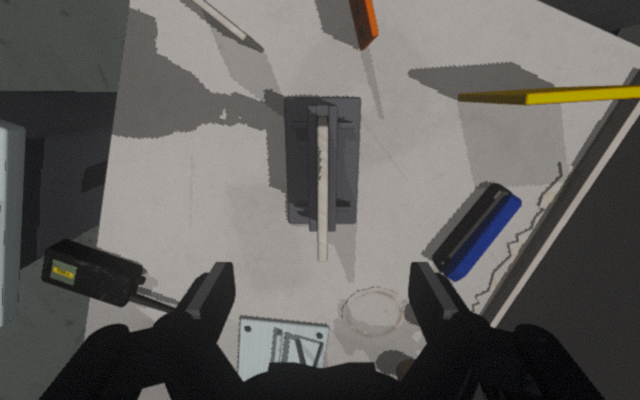

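The wrist view shows the white plate's top edge, columns 317-328 and rows 115-260, in the grey rack. It measures 119.7 x 8.9 mm at yaw 19.8°, which matches the board. Grasping it now.

```bash
python3 - <<'E'
from h import *
b=[.527,.2508]
m.move_l([*b,.101],max_speed=.12); print(m.current_force().round(1))
m.set_gripper(0.0,40); print('w',m.current_grip_width(),m.current_force().round(1),m.current_ee_pos())
m.move_l([*b,.27],max_speed=.12); print(m.current_grip_width(),m.current_force().round(1),m.current_time())
for n in('scene','wrist'): save(n,n[0]+'2')
im,d,K,R,t=load('w2'); P=cloud(d,K,R,t)
print(m.current_ee_pos())
im,d,K,R,t=load('s2'); P=cloud(d,K,R,t)
mk=(d>0)&(np.hypot(P[...,0]-b[0],P[...,1]-b[1])<.09)&(P[...,2]>.16)&(P[...,2]<.26); Q=P[mk]
L=(Q-[*b,0])@yaw(BY); print(L.min(0),L.max(0),np.percentile(L,[2,98],axis=0).round(3))
E
python3 -c "
import cv2;a=cv2.imread('pics/s2.png');cv2.imwrite('pics/c4.png',cv2.resize(a[90:290,190:440],None,fx=3,fy=3,interpolation=3))"
```

```text
[-0.6 -0.1  0. ]
w 0.09614497011567993 [ 0.2 -0.4  1.5] [0.52713396 0.25082611 0.10108936]
0.09997137008871848 [-0.2  0.5 -1.7] 6.5167
[0.52680511 0.25073752 0.2693889 ]
[-0.01170296 -0.06353046  0.17662056] [0.00501763 0.06085213 0.25994727] [[-0.009 -0.061  0.179]
 [ 0.001  0.055  0.258]]
```

View pics/c4.png

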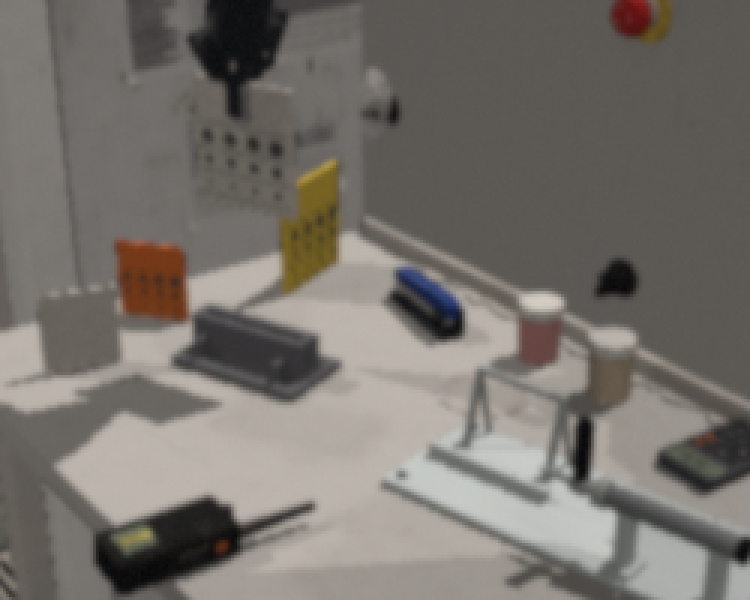

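View pics/w2.png

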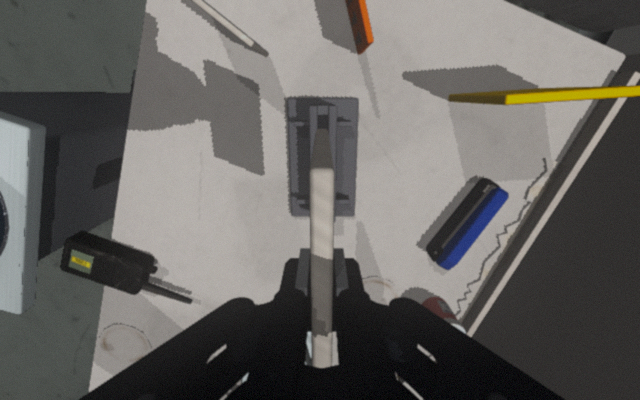

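The board is held straight: its foot is about 91 mm below the TCP as planned, it is centred within a millimetre or two, and the spots face outward at crop (190-290, 130-205). Placing it on the stand next.

```bash
python3 - <<'E'
from h import *
p,B=place_tcp(); Rr=toolrot(B)
m.move_ptp(p+[0,0,.12],Rr); print(m.current_time())
m.move_l(p+[0,0,.05],max_speed=.12)
for n in('scene','top','wrist'): save(n,n[0]+'3')
print(m.current_time(),m.current_force().round(1),(m.current_ee_pos()-p).round(4))
im,d,K,R,t=load('s3'); P=cloud(d,K,R,t); L=(P-S0)@S
mk=(d>0)&(abs(L[...,0])<.06)&(abs(L[...,1])<.08)&(L[...,2]>.062)&(L[...,2]<.14); print(np.percentile(L[mk],[1,99],axis=0).round(3))
a=cv2.imread('pics/s3.png');cv2.imwrite('pics/c5.png',cv2.resize(a[120:300,270:480],None,fx=3.3,fy=3.3,interpolation=3))
E
```

```text
7.8583
8.7417 [ 0.5 -0.2 -1.7] [ 0.0004 -0.      0.0509]
[[-0.005 -0.06   0.063]
 [ 0.025  0.057  0.139]]
```

View pics/c5.png

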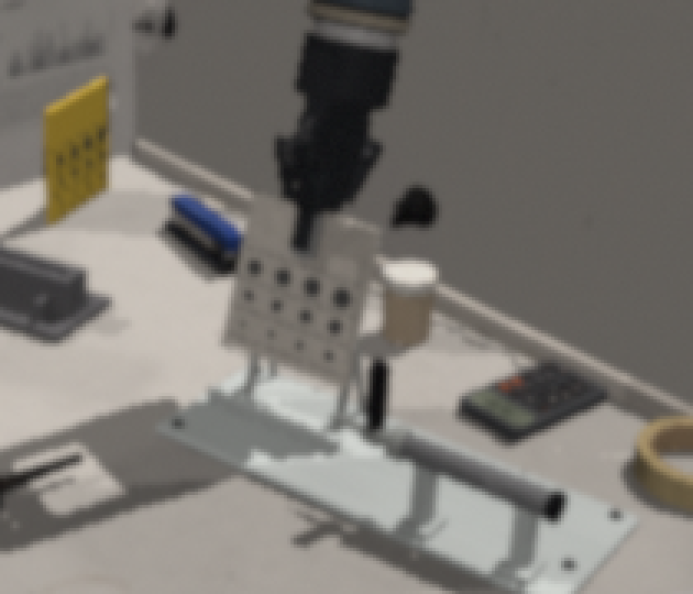

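View pics/w3.png

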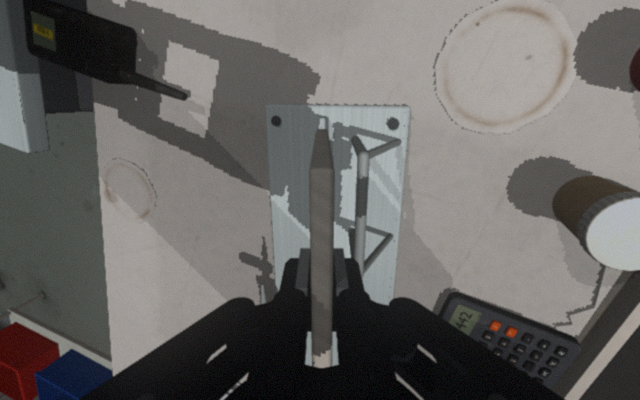

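The board hangs square above the lip and just in front of the rest bar, centred to about 2 mm. The front face measures stand x -5 mm against -4.6 mm planned. Descending with force checks.

```bash
python3 - <<'E'
from h import *
p,B=place_tcp()
f0=m.current_force()
m.move_l(p+[0,0,.006],max_speed=.1); print((m.current_force()-f0).round(1))
z=.006
while z>-.004:
    z-=.0015; m.move_l(p+[0,0,z],max_speed=.03); f=m.current_force()-f0; print(round(z,4),f.round(1),(m.current_ee_pos()-p).round(4))
    if np.linalg.norm(f)>3: break
print(m.current_time())
for n in('scene',): save(n,n[0]+'4')
a=cv2.imread('pics/s4.png');cv2.imwrite('pics/c6.png',cv2.resize(a[150:290,290:480],None,fx=4,fy=4,interpolation=3))
E
```

```text
[-0.4  0.6  0.2]
0.0045 [-1.7  0.5  0.1] [ 0.0002 -0.      0.0049]
0.003 [-0.4  0.4  0.1] [-0.     0.     0.003]
0.0015 [-0.4  0.5 -0.5] [-0.0001  0.      0.0014]
0.0 [-0.5  0.4  1.3] [ 0.0002 -0.      0.0001]
-0.0015 [ 0.4  2.  11.3] [ 0.0005 -0.     -0.0001]
10.5833
```

View pics/c6.png

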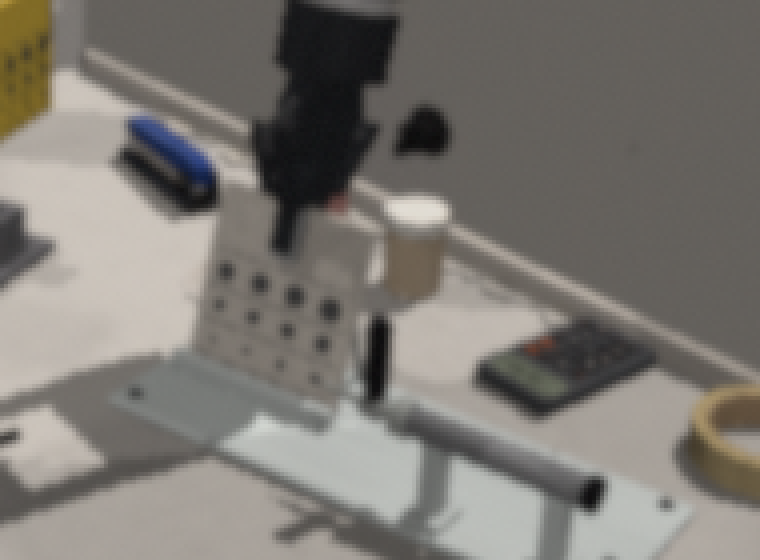

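The board touched down exactly at plate height with its foot behind the lip. Releasing and retreating along the board.

```bash
python3 - <<'E'
from h import *
p,B=place_tcp()
m.move_l(p+[0,0,-.0003],max_speed=.03)
m.set_gripper(0.4); m.dwell(.3); print('open',m.current_grip_width(),m.current_force().round(1))
m.move_l(p+B[:,2]*.13,max_speed=.13)
print(m.current_time())
for n in('scene','top','wrist'): save(n,n[0]+'5')
im,d,K,R,t=load('s5'); P=cloud(d,K,R,t); L=(P-S0)@S
mk=(d>0)&(L[...,0]<.06)&(L[...,0]>-.02)&(abs(L[...,1])<.075)&(L[...,2]>.03)&(L[...,2]<.145); Q=L[mk]; print(np.percentile(Q,[1,50,99],axis=0).round(3))
# robust front-plane fit
A=np.c_[Q[:,1:],np.ones(len(Q))]; w=np.ones(len(Q),bool)
for _ in range(6):
    c=np.linalg.lstsq(A[w],Q[w,0],rcond=None)[0]; w=abs(A@c-Q[:,0])<.004
print('lean',np.degrees(np.arctan(c[1])),'yaw err',np.degrees(np.arctan(c[0])),'front x at z=.008',c[1]*.008+c[2],w.sum(),len(Q))
a=cv2.imread('pics/s5.png');cv2.imwrite('pics/c7.png',cv2.resize(a[150:290,290:480],None,fx=4,fy=4,interpolation=3))
E
```

```text
open 0.4020160751264727 [-0.3 -0.9 -0.5]
12.7
[[ 0.002 -0.061  0.031]
 [ 0.022 -0.006  0.082]
 [ 0.044  0.057  0.131]]
lean 19.880687086690347 yaw err 0.05650598924627563 front x at z=.008 -0.0044111650289962116 1451 1607
```

View pics/c7.png

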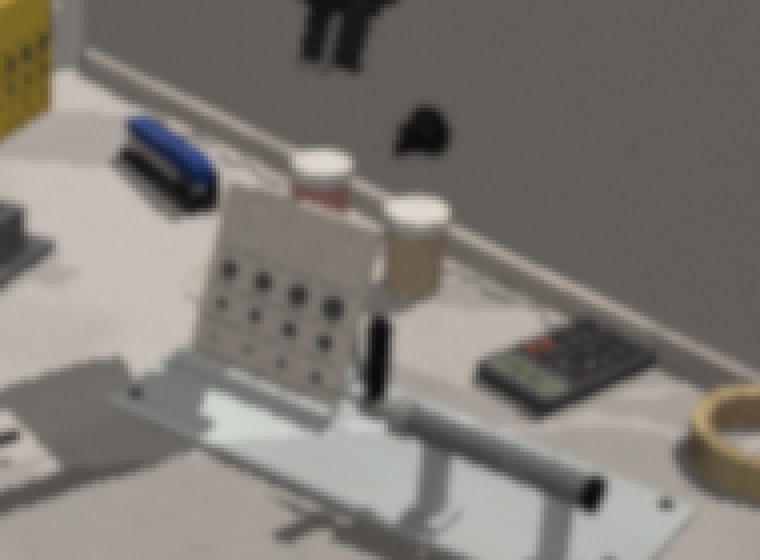

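View pics/w5.png

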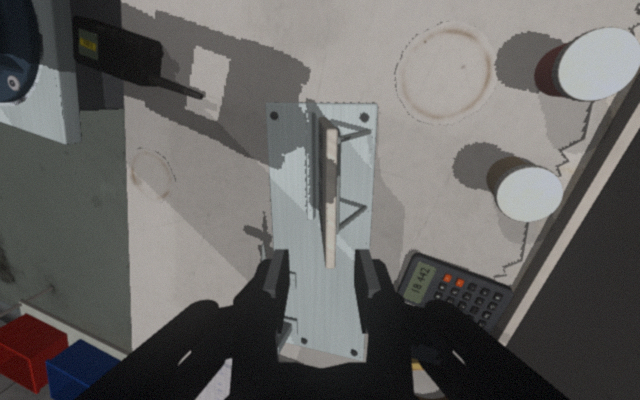

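The board leans 19.9° on the rest with yaw error 0.1° and the foot behind the lip, centred within about 2 mm. Next is the post, starting with a wrist view above it.

```bash
python3 - <<'E'
from h import *
T=toolrot(S); pp=st([-.055,-.120,0])
m.move_ptp([pp[0],pp[1],.23],T); m.set_gripper(.6)
save('wrist','w6'); r=m.look_for('wrist','pointer_post'); print([(np.round((np.array(x['at'])-S0)@S,4),x['confidence']) for x in r[:3]])
im,d,K,R,t=load('w6'); P=cloud(d,K,R,t); L=(P-S0)@S
mk=(d>0)&(abs(L[...,0]+.055)<.03)&(abs(L[...,1]+.12)<.04)&(L[...,2]>.115)&(L[...,2]<.14); Q=L[mk]; print(len(Q),Q.mean(0).round(4),cv2.minAreaRect(Q[:,:2].astype(np.float32)*1000))
print(m.current_time(), px(st([-.055,-.12,.13]),K,R,t))
E
```

```text
[(array([-0.0525, -0.1136,  0.1032]), 0.77)]
308 [-0.0543 -0.118   0.1269] ((-54.25362014770508, -119.17584228515625), (14.76004695892334, 14.60492992401123), 1.769861102104187)
13.9833 [321.66166286 201.54654764]
```

View pics/w6.png

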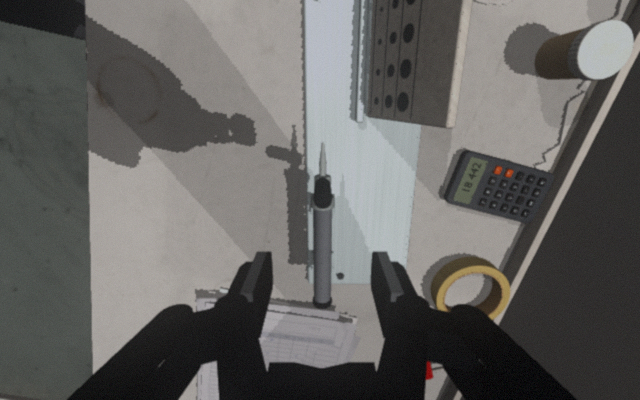

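The wrist view shows the post top at about (322,190), which is stand (-54, -119) mm as expected. Gripping and pulling.

```bash
python3 - <<'E'
from h import *
a=st([-.0545,-.1195,.090])
m.move_l(a,max_speed=.12); f0=m.current_force()
m.set_gripper(0,60); print('w',m.current_grip_width()*85,(m.current_force()-f0).round(1)); e0=m.current_ee_pos()
for s in (.04,.080):
    m.move_l(st([-.0545,-.1195+s,.090]),max_speed=.06); print(s,S.T@(m.current_force()-f0),((m.current_ee_pos()-e0)@S).round(4),m.current_grip_width()*85)
print(m.current_time())
for n in('scene','top','wrist'): save(n,n[0]+'7')
a=cv2.imread('pics/s7.png');cv2.imwrite('pics/c8.png',cv2.resize(a[170:290,310:460],None,fx=5,fy=5,interpolation=3))
E
```

```text
w 14.750399970772706 [5.6 2.4 2.6]
0.04 [ 5.90937061 -3.38132725  1.03129717] [0.0001 0.0392 0.    ] 14.55061019851136
0.08 [ 3.83717701 -6.0328097   0.30749469] [0.0001 0.079  0.    ] 14.261093896484471
17.35
```

View pics/c8.png

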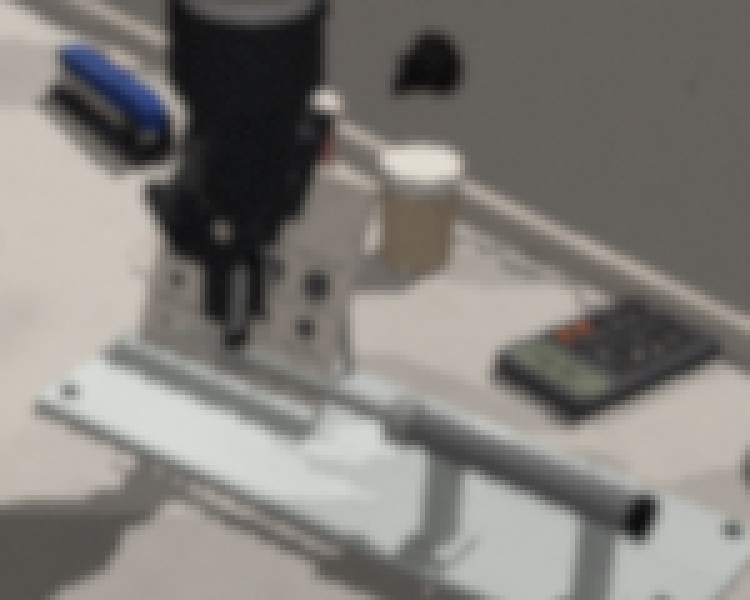

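View pics/w7.png

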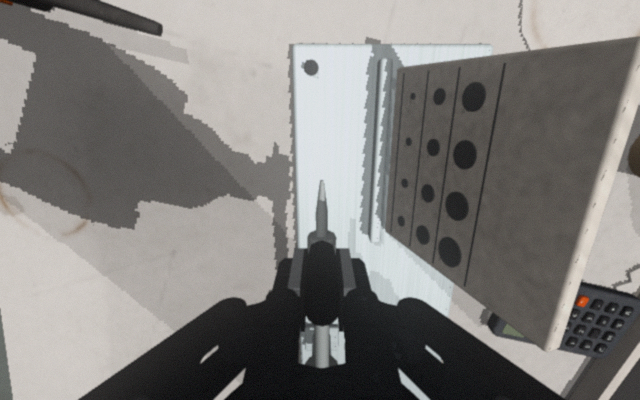

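```bash
python3 - <<'E'
from h import *
for n in ('w6','w7'):
    im,d,K,R,t=load(n); P=cloud(d,K,R,t); L=(P-S0)@S
    mk=(d>0)&(abs(L[...,0]+.055)<.012)&(abs(L[...,2]-.07)<.012)&(L[...,1]>-.135)
    v,u=np.nonzero(mk); print(n,mk.sum(),'tip y',np.sort(L[mk][:,1])[-6:].round(4), L[mk][:,0].mean().round(4))
    tip=np.array([v.min(),u[v.argmin()]]); print(tip)
    x=-.055
    for y in (-.08,-.075,0,.005,-.005): print(y,px(st([x,y,.07]),K,R,t).round(1))
im,d,K,R,t=load('w7'); cv2.imwrite('pics/c9.png',cv2.resize(im[160:400,240:400],None,fx=2.5,fy=2.5,interpolation=3))
im,d,K,R,t=load('s7'); print('mouth',px(st([-.055,-.135,.07]),K,R,t),px(st([-.055,-.132,.07]),K,R,t))
im,d,K,R,t=load('s7'); cv2.imwrite('pics/c10.png',cv2.resize(im[235:265,370:410],None,fx=16,fy=16,interpolation=cv2.INTER_NEAREST))
im,d,K,R,t=load('t7'); print('mouth',px(st([-.055,-.135,.07]),K,R,t)); cv2.imwrite('pics/c11.png',cv2.resize(im[185:225,400:490],None,fx=8,fy=8,interpolation=cv2.INTER_NEAREST))
E
```

```text
w6 266 tip y [-0.0828 -0.0827 -0.0818 -0.0816 -0.0808 -0.0808] -0.0546
[143 322]
-0.08 [321.7 142.3]
-0.075 [321.7 137.1]
0 [321.8  51.6]
0.005 [321.8  45.3]
-0.005 [321.8  57.8]
w7 1600 tip y [-0.0014 -0.0014 -0.0013 -0.0013 -0.0012 -0.0012] -0.0543
[180 320]
-0.08 [320.1 301. ]
-0.075 [320.1 294.3]
0 [320.  178.5]
0.005 [320.  169.5]
-0.005 [320.  187.2]
mouth [387.84616997 252.98457972] [386.77449243 252.54990847]
mouth [437.38503549 206.95252127]
```

View pics/c9.png

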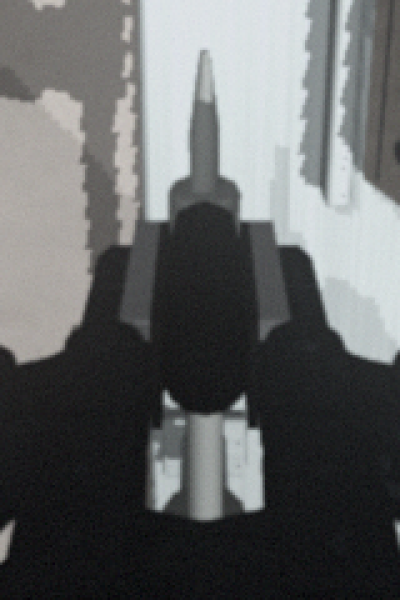

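View pics/c10.png

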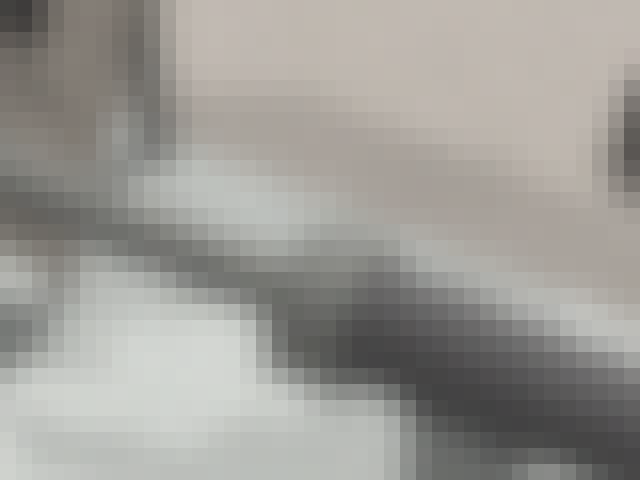

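View pics/c11.png

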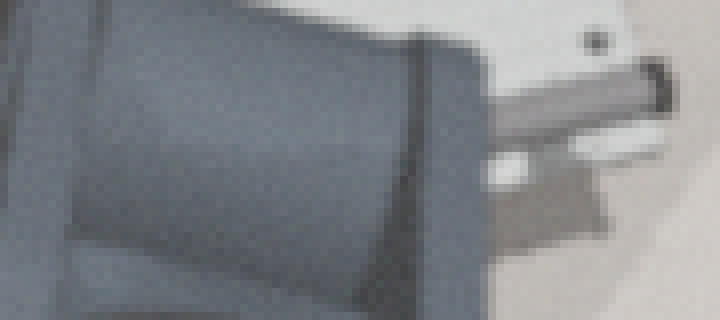

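```bash
python3 - <<'E'
from h import *
e=m.current_ee_pos(); print('drift',((e-st([-.0545,-.1195,.090]))@S).round(4))
m.move_l(st([-.0545,-.1195+.081,.090]),max_speed=.03); m.dwell(.5)
e=m.current_ee_pos(); print(((e-st([-.0545,-.1195,.090]))@S).round(4),m.current_grip_width()*85,abs(m.current_joint_vel()).max(),S.T@m.current_force())
save('wrist','w8'); save('scene','s8')
im,d,K,R,t=load('w8'); P=cloud(d,K,R,t); L=(P-S0)@S
mk=(d>0)&(abs(L[...,0]+.055)<.012)&(abs(L[...,2]-.07)<.012)&(L[...,1]>-.135); print('tip',np.sort(L[mk][:,1])[-5:].round(4), np.nonzero(mk)[0].min(),px(st([-.055,0,.07]),K,R,t))
m.dwell(.5); e=m.current_ee_pos(); print(((e-st([-.0545,-.1195,.090]))@S).round(4),m.current_time())
im,d,K,R,t=load('s8'); P=cloud(d,K,R,t); L=(P-S0)@S
mk=(d>0)&(L[...,0]<.06)&(L[...,0]>-.015)&(abs(L[...,1])<.075)&(L[...,2]>.03)&(L[...,2]<.145);Q=L[mk]
A=np.c_[Q[:,1:],np.ones(len(Q))]; w=np.ones(len(Q),bool)
for _ in range(8):
    c=np.linalg.lstsq(A[w],Q[w,0],rcond=None)[0]; w=abs(A@c-Q[:,0])<.004
print('lean',np.degrees(np.arctan(c[1])),'yaw',np.degrees(np.arctan(c[0])),w.sum())
E
```

```text
drift [0.0009 0.0787 0.0006]
[0.0009 0.0796 0.0006] 14.585900572691708 0.0012467542622063106 [ 4.20677093e+00 -7.14292125e+00  4.99697034e-03]
tip [-0.0003 -0.0003 -0.0002 -0.0002 -0.0002] 180 [319.9680956 180.1693476]
[0.0009 0.0796 0.0006] 18.85
lean 20.098838768635126 yaw 0.0037944133894415393 702
```

View pics/w8.png

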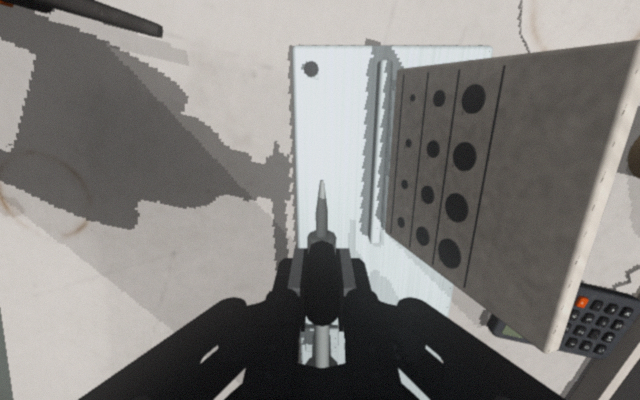

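The needle tip at (321,180) lies where 80 mm predicts (320,180). The spring pull reads 7.1 N against 7.2 N expected, and the pose is steady. The board leans 20° and is well clear of hand and pointer. Handing in.

```bash
python3 -c "
from h import *
m.sign_off()"
```

```text
the job is handed in; nothing more can be done
```

I leaned the board on the stand, let it go, pulled the pointer to its ring, and handed the job in at about 18.9 s of the 51 s. The sign-off reports no verdict.

- **Board:** I took the larger white board, the one in the rack. It leans about 20° on the back rest, spotted face outward, with its foot behind the lip. It is centred within about 2 mm and the yaw error is under 0.1°. Nothing touches it.
- **Pointer:** The arm is holding the post at about 80 mm. The arm had moved 80 mm since gripping, the needle tip is where 80 mm predicts in the wrist picture, and the spring pull reads 7.1 N against 7.2 N expected.
- **Not confirmed:** I could not see the dark ring itself. In the scene view it was too small or hidden by the collar, and the arm blocked the top view. The 80 mm therefore rests on those three measurements.
- **Other objects:** I did not re-measure the sample pots, calculator and stapler. The arm stayed well clear of them, and they looked unmoved in the pictures.

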